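# Clamp a paving strip in the edge-trimming fixture

## Task

Lay the long terracotta-coloured paving strip flat in the clamping fixture, between its two guide rails and under the bridge, and slide it gently back until its end is fully home against the end stop; let go of it. Then grip the T-handle on top of the screw and turn it clockwise (seen from above) until the rising resistance shows that the strip is firmly clamped, stop there because overtightening cracks the strip, and let go. Leave the other things on the bench alone.

Things in the scene. Friction and masses are not known exactly. Their poses are not given: they have to be found in the camera images.
- strip: Loose brick-red porcelain strip, 200 x 60 x 20 mm, about 0.55 kg, starting flat on the bench. Origin: centre of its underside; x along its 200 mm length, y along its width, z up. Both ends are alike (either may go in first). The similar piece nearby, only 75 mm long, is an offcut and not wanted.
- seat (a point): Point of the fixture over which the strip's centre lies when home, on the upper face of the base plate (15 mm above the bench). x points level in the direction in which the strip slides in, to the end stop; y to its left; z up. The strip rests on a rubber-faced packing board 46 mm wide, from x = -160 to +95 mm; its top lies 11 to 15 mm above this point, differing every time.
- stop: The steel end stop, fixed to the fixture, 64 mm wide, 20 mm thick. Origin: middle of the top edge of the end stop's face, 100 mm along x from the seat point and 30 mm above it; axes as the seat. The strip's end must come to bear on this face.
- mouth (a point): Midway between the front ends of the two guide rails, 5 mm before the seat point (-x) and at the height of the rails' tops, 25 mm above it; axes as the seat. The rails' inner faces are 65 mm apart and run 105 mm in x, up to the stop; their mouths flare out over a further 28 mm towards -x.
- bridge (a point): Middle of the top of the bridge's crossbeam, on the screw axis, 55 mm along x from the seat point and 105 mm above it; axes as the seat. Beam 34 (x) by 128 (y) by 24 mm high, a nut 10 mm high on top; uprights 30 mm long in x at |y| = 48 to 64 mm. Below hangs the round clamp foot on a stiff rubber spring, 26 mm wide, at first 3 to 9 mm over the top of a strip lying home.
- bar (a point): Middle of the T-handle's cross bar, on the vertical screw axis: x along the bar, z up. The bar is round steel, 13 mm thick and 78 mm long over its two 16 mm end balls, at the start 161 to 163 mm above the seat point; below its middle is only the 12 mm round screw, down to the nut. The bar sinks with the screw, 4 mm per radian turned.
- handle (a joint): Angle of the T-handle, rad; grows clockwise from above, lowering the foot 4 mm per rad; starts at 0.15 to 0.6, free to 7. Running free takes 0.33 N m of friction (at a standstill it can hold any reading within that, either way: compare readings taken alike). Once the foot bears on the strip the torque rises by 0.48 N m per rad (4 mN m per N of clamping). Good: 0.2 to 0.33 more (50 to 80 N); past 0.5 (130 N) it cracks. Let go, up to 80 N it stays put.
- spindle: The upright steel screw with the clamp foot at its lower end; origin on its axis, at the height of the T-handle's bar. It moves up and down only.
- fixture: The whole fixture, fixed to the bench but placed anew every time: base plate 320 mm (x) by 150 mm (y), two guide rails, end stop and bridge. Origin 15 mm below the seat point, axes alike. Coming from the open (-x) end, the strip's sides are free for fingers at x below -35 mm.
- offcut: Short brick-red offcut, 75 x 60 x 20 mm, flat on the bench; leave alone.
- mallet: Hammer-shaped rubber mallet lying on the bench; leave alone.
- trowel: Wooden-handled spatula lying on the bench; leave alone.
- tub: White open bowl, 84 mm wide, 60 mm high; leave alone.
- flask: Orange vacuum flask, 72 mm wide, 230 mm high, standing; leave alone.
- level: Aluminium spirit level, 30 x 360 x 50 mm, standing on edge at the far side; leave alone.
- tape: Roll of paper tape, 100 mm wide, 25 mm high, lying flat; leave alone.

How it is judged:
On the way, in this order (a step that is already met when the one before it is completed fails the run):
1. the strip lies home in the fixture, let go, not yet clamped (x of strip in the frame of seat between -0.004 and 0.004 m and y of strip in the frame of seat between -0.005 and 0.005 m and angle between the x axis of strip and the x axis of seat, either way round below 0.08 rad and angle between strip's own z axis and vertical below 0.06 rad and contact force between the fingers and strip below 0.2 N and contact force between spindle and strip below 5 N), for 0.2 s.
2. the screw clamps the strip (x of strip in the frame of seat between -0.004 and 0.004 m and y of strip in the frame of seat between -0.005 and 0.005 m and angle between the x axis of strip and the x axis of seat, either way round below 0.08 rad and angle between strip's own z axis and vertical below 0.06 rad and contact force between spindle and strip above 40 N), for 0.2 s.
At the end, for the whole second after the job is handed in: The strip lies flat on the packing, home against the end stop (within 4 mm along, 5 mm across, 0.08 rad in direction), at rest, clamped by the screw with 40 to 120 N, and everything is let go (all of step 2 and contact force between spindle and strip below 120 N and linear speed of strip below 0.01 m/s and velocity of joint handle between -0.05 and 0.05 rad/s); the robot touches nothing.
It fails at once if the strip is overtightened (more than 130 N under the foot) and cracks (contact force between spindle and strip above 130 N).
It fails at once if the strip is rammed into the end stop with more than 40 N (contact force between strip and stop above 40 N).
It fails at once if another thing on the bench is disturbed (moved more than 20 mm) (distance of any of offcut, mallet, trowel, tub, flask, level, tape from where it was at the start of the episode above 0.02 m).
It also fails if it takes over 70 s, if anything falls off the work surface, if the arm or the gripper's body presses on something with over 40 N, if the wrist force passes 120 N, or if a joint passes its speed limit or range.

## Robot

A 7-joint arm with a two-finger parallel gripper is mounted at the origin on the work surface. World frame = base frame: x ahead of the robot, y to its left, z up, the work surface at z = 0. Lengths are in m, angles in rad, forces in N, time in s.
With the tool pointing down it reaches from about 0.425 to 0.825 m from the base axis. Payload 3.6 kg.
Tool frame: the origin (TCP) lies on the front face of the gripper's body, between the roots of the fingers; the fingertips stand 73 mm ahead of it and the grasp point (between the pads) lies 54 mm ahead of it; z points along the fingers, y is the line along which they close (so a half turn about z gives the same grasp; the last joint's range is limited). The gripper opens to 85 mm and grips with 20 to 120 N. Pads are 22 mm wide; open, the fingers measure 114 mm over their backs; the gripper's body (76 mm by 85 mm) begins 54 mm behind the grasp point. The pads swing forward as they close: fully open they stand 13 mm farther back than shut.
Start: joints at [-1.192, 0.615, -0.013, 1.423, 0.008, 1.103, -0.04], TCP at [0.257, 0.597, 0.304] pointing down, gripper open.
Joint ranges: [-3.12, 3.12], [-0.3, 2.06], [-1.34, 1.32], [0.26, 2.42], [-1.36, 4.5], [0.01, 1.98], [-2.84, 2.84]. Speed limits (rad/s): [2.79, 2.79, 3.14, 3.14, 3.14, 3.14, 3.14].

## Interface

Orientations are given as a 3x3 rotation matrix whose columns are the frame's x, y, z axes.
In Python, from workcell import status, viewer, r gives the robot as it stands.
- The arm moves only by the tool carry_out, never from a script. Its argument "moves" is a list of rows, each a list of 4 numbers: the shift along the tool's x, y, z in m, then the turn about the tool's z in degrees. In form: [[tx, ty, tz, turn], ...]. A call has 1 to 20 rows; each row is the pose to reach, as a shift and turn from the pose commanded when the call began, along the tool's axes at that moment; what a row does not reach only later rows make up. A row lasts 1/8 s, in which the tool goes at most 62.5 mm and 10.7 degrees, less where a joint would pass 70% of its speed; a pose out of reach is approached as far as the arm can. A call with a gripper value outside its range is refused whole. "jaw" is the opening, from 0 (shut) to 1 (fully open), set as the call begins (left out, the last holds). The fingers move at their own pace and stop on an object; "squeeze" is the grip in N (left out, the last holds). Time passes only in rows, so rows that repeat a pose let the fingers close. It gives the time, the measured TCP pose, the force, the opening and the grip force at its end, in the units of the state.
- status.observe(): the state, without advancing time (a new reading comes with each control period).
- viewer.grab_frame(name): name is "scene" or "side" or "wrist"; returns a dict with "pixels" (384x512x3 uint8, red, green, blue), "K" (3x3 intrinsics, pixels), "view" (4x4, takes a point from world to camera coordinates); the wrist camera has in their place "tool_from_camera" (4x4, takes a point from camera to tool coordinates, whose origin is the TCP and whose axes are the flange's). Camera axes: x right, y down, z forward; pixel columns grow to the right and rows downward; lengths in m; the calibration is good to about 2 mm. The wrist camera is an equidistant fisheye: a pixel r from the principal point sees the ray r / f radians off the axis. A picture is of the moment at which its call begins: read the wrist's pose just before it. There is no depth.
- r.sign_off(): hands the job in; it is judged then, once.
The state is a dict: "clock": time; "joints": joint angles; "qd": joint speeds; "joint_efforts": joint torques, N m; "ee_pos": TCP position; "tool_rot": TCP orientation; "ft_force": force on the tool from outside, world axes, zero at the start; "moment": the same for the moment, N m; "finger_gap": opening from 0.0 (shut) to 1.0 (fully open); "grip_force": force on a finger pad.
Only numpy, scipy, OpenCV 4.12 (cv2) and the standard library are available. Lean on these libraries where they do the work, as an engineer would, in place of code of your own. Each camera call takes 0.05 s, during which the arm holds its last target. There are 200 camera calls.

## Working session

There is one attempt and no reset: what is moved stays moved. The work goes in short steps, Python scripts to look and compute and a tool call to move; the robot and the scene stay as the last step left them, time stands still between calls to the robot, and variables do not carry over. Pictures are saved under pics/ and viewed, at most 10 in all, crops included, and the job is handed in when it is done.

Besides the shell and the picture viewer there is one more tool, called after "Call:" in YAML: its name, and indented under it one key for each argument. carry_out: Moves the arm, as the interface text tells. Its arguments: {"type":"object","properties":{"moves":{"type":"array","items":{"type":"array","items":{"type":"number"}}},"jaw":{"type":"number"},"squeeze":{"type":"number"}},"required":["moves"]}

```bash
mkdir -p pics; ls; cat > h.py <<'E'
import numpy as np, cv2
from workcell import status, viewer, r
def save(n,f): cv2.imwrite(f'pics/{f}.png',cv2.cvtColor(f['pixels'] if 0 else n['pixels'],cv2.COLOR_RGB2BGR))
def ray(F,uv,T=None):
    K=F['K']
    if T is None:
        V=F['view'];R=V[:3,:3];c=-R.T@V[:3,3]
        d=R.T@np.linalg.solve(K,[uv[0],uv[1],1.])
    else: # wrist, T=world_from_tool
        M=T@F['tool_from_camera'];c=M[:3,3]
        x=(uv[0]-K[0,2])/K[0,0];y=(uv[1]-K[1,2])/K[1,1];t=np.hypot(x,y)
        s=np.sin(t)/t if t>1e-9 else 1
        d=M[:3,:3]@np.array([x*s,y*s,np.cos(t)])
    return c,d/np.linalg.norm(d)
def onz(F,uv,z,T=None):
    c,d=ray(F,uv,T);return c+d*(z-c[2])/d[2]
def tri(a,b):
    A=[];B=[]
    M=np.zeros((3,3));v=np.zeros(3)
    for c,d in (a,b):
        P=np.eye(3)-np.outer(d,d);M+=P;v+=P@c
    p=np.linalg.solve(M,v)
    return p,[np.linalg.norm((np.eye(3)-np.outer(d,d))@(p-c)) for c,d in (a,b)]
def toolT():
    s=status.observe();T=np.eye(4);T[:3,:3]=np.array(s['tool_rot']);T[:3,3]=s['ee_pos'];return T
E
python3 - <<'E'
from h import *
s=status.observe();print(s)
T=toolT()
for n in ('scene','side','wrist'):
    F=viewer.grab_frame(n);np.savez(f'{n}0.npz',T=T,**F);save(F,n+'0')
    if n!='wrist':print(n,F['K'].tolist(),F['view'].round(3).tolist())
a=[cv2.imread(f'pics/{n}0.png') for n in ('scene','side')]
E
```

```text
pics
{'clock': 0.0, 'joints': array([-1.19150949,  0.61594234, -0.01259818,  1.42493934,  0.00807276,
        1.10339222, -0.04040171]), 'qd': array([-0.0013562 ,  0.00116121, -0.0008898 , -0.00126748,  0.00033125,
        0.00020971, -0.00013655]), 'joint_efforts': array([-1.34123635e-03, -4.69212770e+01,  2.58931294e-01, -1.71038067e+01,
        1.00524383e-02,  9.70299239e-03,  1.51914236e-05]), 'ee_pos': array([0.25634156, 0.59667518, 0.30270954]), 'tool_rot': array([[-9.18807071e-01,  3.94705631e-01, -1.01533503e-03],
       [ 3.94706936e-01,  9.18803864e-01, -2.42784131e-03],
       [-2.53888858e-05, -2.63147754e-03, -9.99996537e-01]]), 'ft_force': array([-0.17156007, -0.21560622, -0.88001826]), 'moment': array([ 0.00779103,  0.03690868, -0.00084545]), 'grip_force': 0.0, 'finger_gap': 1.0028091785483644}
scene [[490.60279519862115, 0.0, 259.65483516787924], [0.0, 490.60279519862115, 184.58354263839234], [0.0, 0.0, 1.0]] [[-0.142, 0.99, -0.013, 0.118], [0.748, 0.099, -0.656, -0.379], [-0.648, -0.103, -0.754, 1.972], [0.0, 0.0, 0.0, 1.0]]
side [[430.12942828855563, 0.0, 261.16212372706815], [0.0, 430.12942828855563, 192.0516296703273], [0.0, 0.0, 1.0]] [[-0.917, -0.398, 0.016, 0.559], [-0.321, 0.715, -0.621, 0.278], [0.236, -0.575, -0.784, 1.426], [0.0, 0.0, 0.0, 1.0]]
```

View pics/scene0.png

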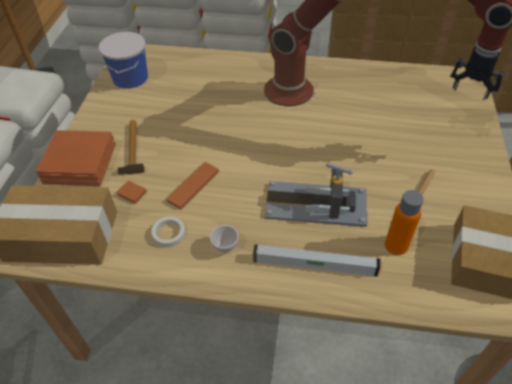

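View pics/side0.png

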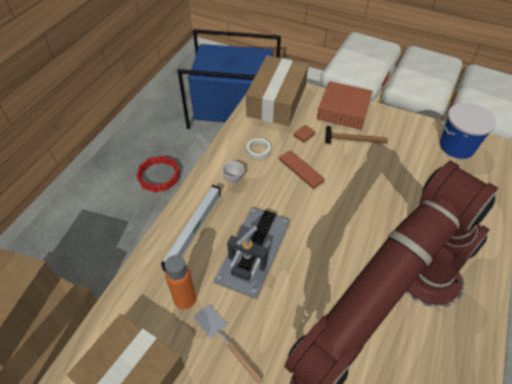

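The scene view shows the strip at about (192,185) and the offcut at (131,191). The fixture is at about (315,203), with its open end to the left and the T-bar at (340,170). The tape, tub, level and flask lie beyond it. The side view agrees: strip (301,169), T-bar about (243,245).

```bash
cat >> h.py <<'E'
def redmask(px):
    h=cv2.cvtColor(px,cv2.COLOR_RGB2HSV)
    return (((h[...,0]<=11)|(h[...,0]>172))&(h[...,1]>110)&(h[...,2]>80)).astype(np.uint8)
E
python3 - <<'E'
from h import *
for n,uv in (('scene',(192,185)),('side',(301,169))):
    F=dict(np.load(n+'0.npz'))
    print(n,F['pixels'][uv[1],uv[0]])
    m=redmask(F['pixels']);nn,l,st,ce=cv2.connectedComponentsWithStats(m)
    k=l[uv[1],uv[0]];print(k,st[k],onz(F,ce[k],.015))
    c=max(cv2.findContours((l==k).astype(np.uint8),0,1)[0],key=len)[:,0]
    P=np.array([onz(F,p,.015)[:2] for p in c],np.float32)*1000
    print(cv2.minAreaRect(P))
S=dict(np.load('scene0.npz'));D=dict(np.load('side0.npz'))
# baseplate corners rough in scene
for p in ((268,182),(367,186),(364,226),(264,219)):print(p,onz(S,p,.015).round(3))
print('bar',onz(S,(340,169),.175),onz(D,(243,245),.175))
for uv in ((215,262),(255,298),(290,218),(250,208)):print(onz(D,uv,.015).round(3))
E
python3 - <<'E'
import cv2
a=cv2.imread('pics/scene0.png')[150:240,250:380];b=cv2.imread('pics/side0.png')[200:300,205:300]
import numpy as np
a=cv2.resize(a,(520,360));b=cv2.resize(b,(280,295));o=np.zeros((360,800,3),np.uint8);o[:,:520]=a;o[:295,520:]=b
cv2.imwrite('pics/crop0.png',o)
E
```

```text
scene [147  90  56]
16 [168 165  49  43 677] [ 0.5609376  -0.26630052  0.015     ]
((552.3068237304688, -265.0299987792969), (57.36052322387695, 194.9150390625), 63.74897003173828)
side [142  84  63]
14 [280 151  44  37 641] [ 0.54820544 -0.2564551   0.015     ]
((551.3225708007812, -258.4075927734375), (66.41923522949219, 203.05828857421875), 63.017784118652344)
(268, 182) [ 0.51  -0.018  0.015]
(367, 186) [0.485 0.308 0.015]
(364, 226) [0.65  0.298 0.015]
(264, 219) [ 0.664 -0.01   0.015]
bar [0.57139895 0.20472472 0.175     ] [0.56709656 0.23997863 0.175     ]
[0.668 0.25  0.015]
[0.495 0.313 0.015]
[ 0.504 -0.018  0.015]
[ 0.654 -0.     0.015]
```

View pics/crop0.png

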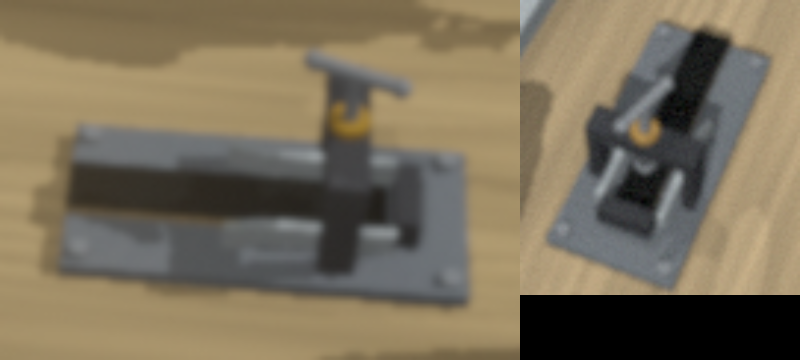

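The crop confirms it: the packing runs out to the left end, the stop is at the right, and seat x points roughly along world +y. Next I'll go above the fixture for a wrist view.

Call:
carry_out:
  moves:
    - [-0.49,-0.385,-0.03,67]
    - [-0.49,-0.385,-0.03,67]
    - [-0.49,-0.385,-0.03,67]
    - [-0.49,-0.385,-0.03,67]
    - [-0.49,-0.385,-0.03,67]
    - [-0.49,-0.385,-0.03,67]
    - [-0.49,-0.385,-0.03,67]
    - [-0.49,-0.385,-0.03,67]
    - [-0.49,-0.385,-0.03,67]
    - [-0.49,-0.385,-0.03,67]
    - [-0.49,-0.385,-0.03,67]
    - [-0.49,-0.385,-0.03,67]
    - [-0.49,-0.385,-0.03,67]
    - [-0.49,-0.385,-0.03,67]
    - [-0.49,-0.385,-0.03,67]
  jaw: 1
  squeeze: 60

```text
clock: 2.02
ee_pos: [0.5546, 0.051, 0.3339]
tool_rot: [[0.003, 1.0, -0.0], [1.0, -0.003, 0.0], [0.0, -0.0, -1.0]]
ft_force: [-0.8, 0.2, 0.7]
finger_gap: 0.997
grip_force: 0.0
```

```bash
python3 - <<'E'
from h import *
T=toolT();print(T.round(4),status.observe()['clock'],status.observe()['joints'].round(2))
F=viewer.grab_frame('wrist');np.savez('wrist1.npz',T=T,**F);save(F,'wrist1');print(F['K'].round(1).tolist(),F['tool_from_camera'].round(3).tolist())
E
```

```text
[[ 2.700e-03  1.000e+00 -1.000e-04  5.546e-01]
 [ 1.000e+00 -2.700e-03  2.000e-04  5.100e-02]
 [ 2.000e-04 -1.000e-04 -1.000e+00  3.339e-01]
 [ 0.000e+00  0.000e+00  0.000e+00  1.000e+00]] 2.025 [-0.38  0.46  0.37  1.66 -0.19  1.06  0.05]
[[297.3, 0.0, 255.5], [0.0, 297.3, 189.8], [0.0, 0.0, 1.0]] [[0.0, -0.966, -0.258, 0.064], [1.0, 0.0, 0.0, -0.0], [-0.0, -0.258, 0.966, -0.07], [0.0, 0.0, 0.0, 1.0]]
```

View pics/wrist1.png

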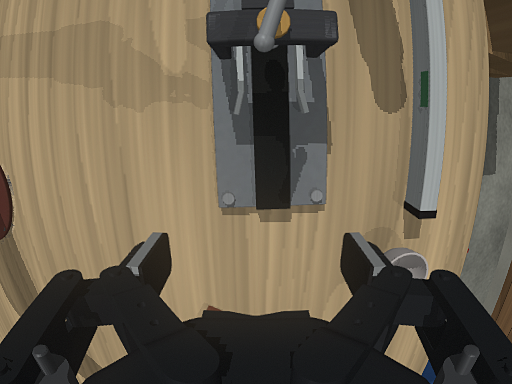

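The wrist view shows the fixture: plate front corners at about (217,206) and (327,205), packing between columns 256 and 289, nut at (273,22) and bar ball at (264,42). The strip is hidden behind the gripper body at the bottom. Now to measure the plate edges and packing.

```bash
cat > fx.py <<'E'
from h import *
def line(P):
    P=np.array(P,np.float32)[:,:2]; v=cv2.fitLine(P,cv2.DIST_HUBER,0,.01,.01).ravel(); return v
def fixture(F,T,rows,c0,zp=.015):
    h=cv2.cvtColor(F['pixels'],cv2.COLOR_RGB2HSV);g=cv2.medianBlur((h[...,1]<60).astype(np.uint8),3)
    L=[];R=[];PL=[];PR=[]
    v=cv2.medianBlur(h[...,2],3)
    for y in rows:
        x=c0
        while g[y,x] or v[y,x]<50:x-=1
        L.append(onz(F,(x+.5,y),zp,T))
        x=c0
        while g[y,x] or v[y,x]<50:x+=1
        R.append(onz(F,(x-.5,y),zp,T))
        x=c0
        while v[y,x]<55:x-=1
        PL.append(onz(F,(x+.5,y),zp+.013,T))
        x=c0
        while v[y,x]<55:x+=1
        PR.append(onz(F,(x-.5,y),zp+.013,T))
    return [np.array(a)[:,:2] for a in (L,R,PL,PR)]
E
python3 - <<'E'
from fx import *
F=dict(np.load('wrist1.npz'));T=F['T']
h=cv2.cvtColor(F['pixels'],cv2.COLOR_RGB2HSV)
for y in (120,150,175):print(y,h[y,205:340:3,1].tolist(),h[y,205:340:3,2].tolist())
E=fixture(F,T,range(110,192,4),272)
for e in E:
    v=line(e);print(v.round(4),'yaw',np.degrees(np.arctan2(v[1],v[0])).round(2),'x at y=.05',(v[2]+(0.05-v[3])*v[0]/v[1]).round(4), 'std',np.std((e-v[2:])@[-v[1],v[0]]).round(5))
print('front col sat', [(c,h[196:216,c,1].tolist(),h[196:216,c,2].tolist()) for c in (245,273,300)])
for p in ((217,206),(327,205)):print(onz(F,p,.015,T))
print('ball',onz(F,(264,42),.177,T),'nut',onz(F,(273,22),.13,T))
E
```

```text
120 [90, 86, 89, 22, 10, 14, 12, 12, 14, 16, 14, 17, 17, 17, 14, 12, 24, 12, 12, 11, 13, 12, 12, 24, 12, 12, 12, 0, 14, 20, 10, 10, 17, 14, 10, 13, 17, 13, 13, 13, 13, 91, 88, 87, 88] [165, 157, 144, 105, 106, 106, 108, 107, 107, 95, 74, 74, 75, 74, 75, 65, 21, 22, 21, 23, 20, 21, 21, 21, 21, 21, 21, 20, 55, 75, 74, 74, 75, 75, 74, 77, 77, 77, 76, 76, 79, 101, 145, 141, 154]
150 [86, 86, 86, 86, 14, 12, 12, 14, 14, 14, 12, 12, 12, 10, 14, 14, 14, 17, 16, 0, 9, 18, 9, 9, 17, 17, 9, 11, 8, 14, 11, 14, 10, 11, 16, 12, 12, 12, 12, 14, 11, 90, 86, 86, 86] [166, 158, 158, 128, 108, 107, 107, 109, 108, 108, 108, 106, 105, 106, 109, 109, 108, 30, 32, 30, 29, 29, 29, 29, 30, 30, 28, 24, 31, 91, 95, 74, 75, 70, 110, 109, 109, 109, 110, 110, 112, 105, 157, 148, 155]
175 [84, 87, 86, 87, 0, 9, 9, 12, 7, 12, 10, 7, 12, 7, 12, 14, 13, 33, 23, 22, 15, 25, 15, 15, 24, 25, 15, 31, 18, 13, 13, 10, 14, 14, 10, 12, 14, 14, 9, 7, 22, 89, 87, 86, 85] [169, 161, 157, 149, 104, 109, 109, 110, 108, 108, 107, 105, 108, 105, 109, 108, 101, 31, 33, 35, 34, 31, 33, 33, 32, 31, 33, 25, 28, 78, 76, 74, 110, 107, 1
[... 376 characters left out ...]
 10, 12, 12, 12, 12, 9, 12, 12, 12, 3, 76, 90, 86, 84, 84, 86, 83, 83, 86], [108, 107, 108, 108, 109, 109, 108, 107, 107, 109, 92, 107, 111, 110, 109, 109, 110, 108, 102, 148]), (273, [34, 47, 41, 40, 45, 47, 47, 47, 52, 39, 51, 46, 26, 90, 89, 88, 87, 89, 87, 88], [37, 38, 37, 38, 40, 38, 38, 38, 39, 39, 40, 39, 29, 119, 132, 127, 126, 126, 126, 125]), (300, [10, 14, 12, 12, 14, 12, 14, 14, 22, 73, 89, 87, 87, 87, 85, 85, 87, 86, 84, 87], [106, 108, 108, 108, 109, 108, 109, 110, 103, 105, 106, 105, 106, 106, 105, 105, 97, 148, 148, 146])]
[ 0.50101904 -0.01204974  0.015     ]
[ 0.65452426 -0.0112947   0.015     ]
ball [0.5611551  0.16957444 0.177     ] nut [0.57086397 0.20085733 0.13      ]
```

Plate width comes out at 149.4 mm (150 given), and the packing and plate centrelines agree. The seat is at about (0.572, 0.148), yaw 91.9°. The nut at (0.571, 0.201) agrees with that. Next, the strip.

Call:
carry_out:
  moves:
    - [-0.354,0.077,0,-63]
    - [-0.354,0.077,0,-63]
    - [-0.354,0.077,0,-63]
    - [-0.354,0.077,0,-63]
    - [-0.354,0.077,0,-63]
    - [-0.354,0.077,0,-63]
    - [-0.354,0.077,0,-63]
    - [-0.354,0.077,0,-63]
    - [-0.354,0.077,0,-63]
    - [-0.354,0.077,0,-63]

```text
clock: 3.32
ee_pos: [0.6308, -0.3024, 0.3343]
tool_rot: [[-0.89, 0.456, 0.0], [0.456, 0.89, 0.0], [-0.0, 0.001, -1.0]]
ft_force: [-0.1, -0.7, 0.2]
finger_gap: 0.994
grip_force: 0.0
```

```bash
python3 - <<'E'
from h import *
T=toolT();print(T.round(4))
F=viewer.grab_frame('wrist');np.savez('wrist2.npz',T=T,**F);save(F,'wrist2')
m=redmask(F['pixels']);n,l,st,ce=cv2.connectedComponentsWithStats(m)
for k in range(1,n):
    if st[k,4]<300:continue
    c=max(cv2.findContours((l==k).astype(np.uint8),0,1)[0],key=len)[:,0]
    P=np.array([onz(F,p,.02,T)[:2] for p in c],np.float32)*1000
    print(st[k],cv2.minAreaRect(P))
E
```

```text
[[-8.902e-01  4.556e-01  4.000e-04  6.308e-01]
 [ 4.556e-01  8.902e-01  5.000e-04 -3.024e-01]
 [-2.000e-04  6.000e-04 -1.000e+00  3.343e-01]
 [ 0.000e+00  0.000e+00  0.000e+00  1.000e+00]]
[ 232   20   47  150 6897] ((550.85986328125, -263.0075988769531), (58.93446350097656, 197.96519470214844), 63.27290725708008)
[   0  117   95  163 9686] ((490.286376953125, -707.95068359375), (231.04917907714844, 280.3843688964844), 4.5255961418151855)
[ 125  173   57   47 2121] ((607.6426391601562, -454.107177734375), (79.1839828491211, 62.064369201660156), 68.56591796875)
```

View pics/wrist2.png

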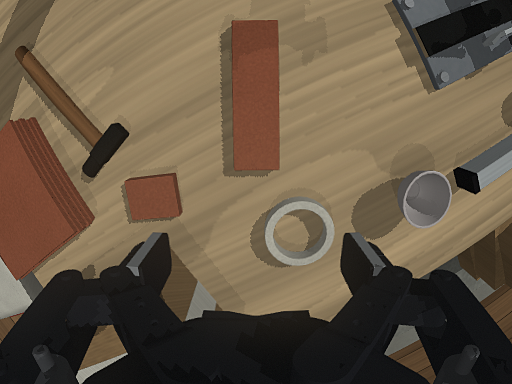

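The wrist view shows the strip at columns 232–279, rows 20–170. It measures 59 x 198 mm, so it is the strip. It is clear of the offcut (152,197), tape (300,233) and tub. Descending 35 mm behind its centre.

Call:
carry_out:
  moves:
    - [0.054,-0.001,0,-0.4]
    - [0.054,-0.001,0.06,-0.4]
    - [0.054,-0.001,0.12,-0.4]
    - [0.054,-0.001,0.18,-0.4]
    - [0.054,-0.001,0.22,-0.4]
    - [0.054,-0.001,0.245,-0.4]
    - [0.054,-0.001,0.258,-0.4]
    - [0.054,-0.001,0.258,-0.4]
    - [0.054,-0.001,0.258,-0.4]

```text
clock: 4.5
ee_pos: [0.5827, -0.2808, 0.0774]
tool_rot: [[-0.892, 0.452, 0.003], [0.452, 0.892, -0.001], [-0.003, -0.0, -1.0]]
ft_force: [0.3, -0.3, 0.7]
finger_gap: 0.997
grip_force: 0.0
```

Call:
carry_out:
  moves:
    - [0,0,0,0]
    - [0,0,0,0]
    - [0,0,0,0]
    - [0,0,0,0]
    - [0,0,0,0]
    - [0,0,0,0]
  jaw: 0.4
  squeeze: 80

```text
clock: 5.25
ee_pos: [0.5831, -0.2801, 0.078]
tool_rot: [[-0.892, 0.452, 0.003], [0.452, 0.892, -0.0], [-0.003, 0.001, -1.0]]
ft_force: [1.0, 1.0, 5.7]
finger_gap: 0.674
grip_force: 88.3
```

Call:
carry_out:
  moves:
    - [0,0,-0.02,0]
    - [0,0,-0.06,0]
    - [0,0,-0.1,0]
    - [0.02,0.05,-0.1,10]
    - [0.04,0.09,-0.1,20]
    - [0.07,0.14,-0.1,30]
    - [0.1,0.19,-0.1,40]
    - [0.125,0.235,-0.1,50]
    - [0.14,0.265,-0.1,57]
    - [0.148,0.276,-0.1,61.2]
    - [0.148,0.276,-0.1,61.2]
    - [0.148,0.276,-0.1,61.2]
    - [0.148,0.276,-0.1,61.2]

```text
clock: 6.88
ee_pos: [0.5744, 0.0308, 0.1761]
tool_rot: [[-0.032, 0.999, 0.0], [0.999, 0.032, -0.001], [-0.001, 0.0, -1.0]]
ft_force: [-0.1, -0.7, -6.4]
finger_gap: 0.674
grip_force: 87.5
```

```bash
cat > look.py <<'E'
import sys
from fx import *
T=toolT();s=status.observe();print('tcp',T[:3,3].round(4),'yaw',np.degrees(np.arctan2(T[1,0],T[0,0])).round(2),'t',s['clock'],'f',np.round(s['ft_force'],1))
F=viewer.grab_frame('wrist');n=sys.argv[1];np.savez(n+'.npz',T=T,**F);save(F,n)
z=float(sys.argv[2]) # strip top height
m=redmask(F['pixels']);m[235:]=0;k,l,st,ce=cv2.connectedComponentsWithStats(m)
k=1+np.argmax(st[1:,4]);print(st[k])
P=np.array([onz(F,p,z,T)[:2] for p in max(cv2.findContours((l==k).astype(np.uint8),0,1)[0],key=len)[:,0]])
a=np.radians(91.93);ex=np.array([np.cos(a),np.sin(a)]);ey=np.array([-ex[1],ex[0]])
Q=(P-[.5723,.148])@np.c_[ex,ey]*1000
print('seat frame: x range',Q[:,0].min(),Q[:,0].max(),' rect',cv2.minAreaRect(Q.astype(np.float32)))
for x0 in range(int(Q[:,0].min())+5,int(Q[:,0].max()),20):
    q=Q[abs(Q[:,0]-x0)<4,1]
    if len(q):print(x0,q.min().round(1),q.max().round(1),((q.min()+q.max())/2).round(1))
E
python3 look.py wrist3 0.122
```

```text
tcp [0.5744 0.0308 0.1761] yaw 91.83 t 6.875 f [-0.1 -0.7 -6.4]
[  188     0   137   235 31296]
seat frame: x range -107.60715293283675 -2.6842239166475963  rect ((-55.09717559814453, 1.7932491302490234), (57.28580856323242, 105.10090637207031), 89.72464752197266)
-102 -26.6 30.7 2.0
-82 -26.7 30.4 1.9
-62 -26.7 30.2 1.7
-42 -26.7 30.1 1.7
-22 -26.9 29.8 1.4
```

View pics/wrist3.png

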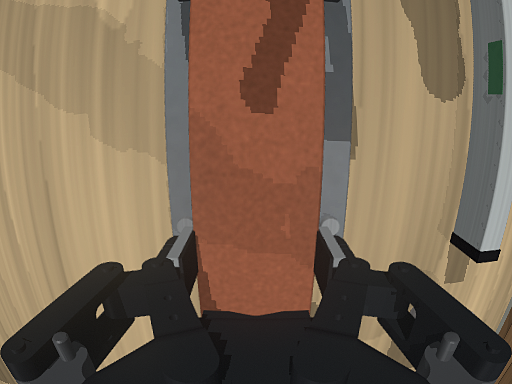

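The wrist view shows the strip held straight along the packing, 1.8 mm too far left in the seat frame. I'll correct that and lower it.

Call:
carry_out:
  moves:
    - [0,0.0018,0.01,-0.3]
    - [0,0.0018,0.03,-0.3]
    - [0,0.0018,0.048,-0.3]
    - [0,0.0018,0.058,-0.3]
    - [0,0.0018,0.062,-0.3]
    - [0,0.0018,0.064,-0.3]
    - [0,0.0018,0.064,-0.3]
    - [0,0.0018,0.064,-0.3]

```text
clock: 7.92
ee_pos: [0.5765, 0.0327, 0.1124]
tool_rot: [[-0.039, 0.999, 0.001], [0.999, 0.039, 0.0], [-0.0, 0.001, -1.0]]
ft_force: [0.1, -0.2, -5.0]
finger_gap: 0.674
grip_force: 87.4
```

Call:
carry_out:
  moves:
    - [0,0,0.001,0]
    - [0,0,0.002,0]
    - [0,0,0.003,0]
    - [0,0,0.003,0]

```text
clock: 8.43
ee_pos: [0.5761, 0.0327, 0.1088]
tool_rot: [[-0.039, 0.999, -0.0], [0.999, 0.039, -0.0], [-0.0, -0.0, -1.0]]
ft_force: [0.0, -1.1, -5.6]
finger_gap: 0.674
grip_force: 87.4
```

Call:
carry_out:
  moves:
    - [0,0,0.001,0]
    - [0,0,0.002,0]
    - [0,0,0.002,0]

```text
clock: 8.8
ee_pos: [0.5761, 0.0327, 0.1068]
tool_rot: [[-0.039, 0.999, -0.0], [0.999, 0.039, -0.0], [-0.0, -0.0, -1.0]]
ft_force: [0.4, 0.2, -6.8]
finger_gap: 0.673
grip_force: 87.4
```

Call:
carry_out:
  moves:
    - [0,0,0.001,0]
    - [0,0,0.0015,0]
    - [0,0,0.0015,0]

```text
clock: 9.18
ee_pos: [0.5762, 0.0327, 0.1054]
tool_rot: [[-0.039, 0.999, 0.0], [0.999, 0.039, -0.0], [-0.0, 0.0, -1.0]]
ft_force: [-0.2, -0.4, -5.3]
finger_gap: 0.672
grip_force: 87.4
```

Call:
carry_out:
  moves:
    - [0,0,0.001,0]
    - [0,0,0.001,0]

```text
clock: 9.43
ee_pos: [0.5762, 0.0326, 0.1045]
tool_rot: [[-0.039, 0.999, 0.0], [0.999, 0.039, -0.0], [-0.0, 0.0, -1.0]]
ft_force: [0.7, -1.2, -4.9]
finger_gap: 0.674
grip_force: 87.6
```

Call:
carry_out:
  moves:
    - [0,0,0.001,0]
    - [0,0,0.001,0]

```text
clock: 9.68
ee_pos: [0.5763, 0.0325, 0.1042]
tool_rot: [[-0.039, 0.999, 0.0], [0.999, 0.039, 0.0], [0.0, 0.0, -1.0]]
ft_force: [-2.2, -0.6, 4.9]
finger_gap: 0.676
grip_force: 88.5
```

Contact: the packing is at z ≈ 0.0265. Ease off the pressure and slide in 55 mm.

Call:
carry_out:
  moves:
    - [0,0,-0.001,0.2]
    - [0.004,0,-0.001,0.2]
    - [0.011,0,-0.001,0.2]
    - [0.018,0,-0.001,0.2]
    - [0.025,0,-0.001,0.2]
    - [0.032,0,-0.001,0.2]
    - [0.039,0,-0.001,0.2]
    - [0.046,0,-0.001,0.2]
    - [0.052,0.0003,-0.001,0.2]
    - [0.055,0.0003,-0.001,0.2]
    - [0.055,0.0003,-0.001,0.2]
    - [0.055,0.0003,-0.001,0.2]

```text
clock: 11.18
ee_pos: [0.5743, 0.0886, 0.1043]
tool_rot: [[-0.037, 0.999, -0.0], [0.999, 0.037, 0.001], [0.001, -0.0, -1.0]]
ft_force: [1.0, 2.0, -3.0]
finger_gap: 0.677
grip_force: 87.7
```

Call:
carry_out:
  moves:
    - [0,0,0,0]
    - [0,0,0,0]
    - [0,0,0,0]
    - [0,0,0,0]
  jaw: 1

```text
clock: 11.68
ee_pos: [0.5745, 0.0876, 0.1046]
tool_rot: [[-0.036, 0.999, 0.0], [0.999, 0.036, 0.0], [-0.0, 0.0, -1.0]]
ft_force: [-0.2, 0.8, 0.6]
finger_gap: 0.999
grip_force: 0.0
```

```bash
python3 look.py wrist4 0.0465
```

```text
tcp [0.5745 0.0876 0.1046] yaw 92.04 t 11.675 f [-0.2  0.8  0.6]
[  187     0   138   235 30605]
seat frame: x range -52.55991848968046 55.84015057292571  rect ((1.6398544311523438, 0.2793083190917969), (59.1485710144043, 108.52593231201172), 89.87711334228516)
-47 -29.1 30.0 0.4
-27 -29.2 29.8 0.3
-7 -29.1 29.8 0.3
13 -29.0 29.8 0.4
33 -29.4 29.5 0.1
53 -29.4 29.6 0.1
```

Call:
carry_out:
  moves:
    - [-0.01,0,0,0]
    - [-0.022,0,0,0]
    - [-0.032,0,0,0]
    - [-0.032,0,0,0]

```text
clock: 12.22
ee_pos: [0.5756, 0.0536, 0.1046]
tool_rot: [[-0.033, 0.999, 0.0], [0.999, 0.033, -0.001], [-0.001, 0.0, -1.0]]
ft_force: [-0.4, 0.2, 0.6]
finger_gap: 0.998
grip_force: 0.0
```

Call:
carry_out:
  moves:
    - [0,0,0,0]
    - [0,0,0,0]
    - [0,0,0,0]
    - [0,0,0,0]
    - [0,0,0,0]
    - [0.004,0,0,0]
    - [0.008,0,0,0]
    - [0.012,0,0,0]
    - [0.016,0,0,0]
    - [0.018,0,0,0]
    - [0.02,0,0,0]
    - [0.02,0,0,0]
  jaw: 0.4
  squeeze: 40

```text
clock: 13.72
ee_pos: [0.5754, 0.0738, 0.1047]
tool_rot: [[-0.034, 0.999, 0.002], [0.999, 0.034, -0.003], [-0.003, 0.002, -1.0]]
ft_force: [0.3, -5.3, 4.1]
finger_gap: 0.682
grip_force: 44.8
```

Call:
carry_out:
  moves:
    - [0.001,0,0,0]
    - [0.002,0,0,0]
    - [0.002,0,0,0]

```text
clock: 14.1
ee_pos: [0.5752, 0.076, 0.1046]
tool_rot: [[-0.034, 0.999, 0.001], [0.999, 0.034, -0.002], [-0.002, 0.001, -1.0]]
ft_force: [0.9, -5.7, 3.6]
finger_gap: 0.689
grip_force: 44.8
```

Call:
carry_out:
  moves:
    - [0.001,0,0,0]
    - [0.001,0,0,0]

```text
clock: 14.35
ee_pos: [0.5751, 0.0771, 0.1046]
tool_rot: [[-0.034, 0.999, 0.001], [0.999, 0.034, -0.002], [-0.002, 0.001, -1.0]]
ft_force: [-0.1, -5.7, 4.1]
finger_gap: 0.689
grip_force: 44.8
```

Call:
carry_out:
  moves:
    - [0.001,0,0,0]
    - [0.001,0,0,0]

```text
clock: 14.6
ee_pos: [0.575, 0.0781, 0.1046]
tool_rot: [[-0.034, 0.999, 0.001], [0.999, 0.034, -0.002], [-0.002, 0.001, -1.0]]
ft_force: [1.0, -5.0, 3.5]
finger_gap: 0.687
grip_force: 44.8
```

Call:
carry_out:
  moves:
    - [0.001,0,0,0]
    - [0.001,0,0,0]

```text
clock: 14.85
ee_pos: [0.575, 0.0791, 0.1046]
tool_rot: [[-0.035, 0.999, 0.001], [0.999, 0.035, -0.002], [-0.002, 0.001, -1.0]]
ft_force: [0.3, -5.8, 3.2]
finger_gap: 0.692
grip_force: 44.8
```

Call:
carry_out:
  moves:
    - [0.001,0,0,0]
    - [0.001,0,0,0]

```text
clock: 15.1
ee_pos: [0.575, 0.0801, 0.1046]
tool_rot: [[-0.034, 0.999, 0.001], [0.999, 0.034, -0.002], [-0.002, 0.001, -1.0]]
ft_force: [0.4, -4.1, 2.8]
finger_gap: 0.69
grip_force: 44.8
```

Call:
carry_out:
  moves:
    - [0.001,0,0,0]
    - [0.001,0,0,0]

```text
clock: 15.35
ee_pos: [0.575, 0.0802, 0.1046]
tool_rot: [[-0.034, 0.999, 0.001], [0.999, 0.034, -0.003], [-0.003, 0.001, -1.0]]
ft_force: [-0.4, -7.1, 3.8]
finger_gap: 0.69
grip_force: 44.8
```

```bash
python3 look.py wrist5 0.0465
```

```text
tcp [0.575  0.0802 0.1046] yaw 91.96 t 15.35 f [-0.4 -7.1  3.8]
[  188     0   137   235 31433]
seat frame: x range -60.02696286485796 48.16014548488063  rect ((-5.933162689208984, -0.31188392639160156), (59.11167526245117, 108.33064270019531), 89.85985565185547)
-55 -29.7 29.3 -0.2
-35 -29.7 29.3 -0.2
-15 -29.8 29.2 -0.3
5 -29.8 28.9 -0.4
25 -29.8 29.0 -0.4
45 -29.8 29.0 -0.4
```

Motion has stalled at the stop. A couple more small nudges, watching the force, then release.

Call:
carry_out:
  moves:
    - [0.001,0,0,0]
    - [0.001,0,0,0]

```text
clock: 15.65
ee_pos: [0.575, 0.0803, 0.1046]
tool_rot: [[-0.034, 0.999, 0.001], [0.999, 0.034, -0.005], [-0.005, 0.001, -1.0]]
ft_force: [-0.5, -8.4, 2.6]
finger_gap: 0.69
grip_force: 44.8
```

Call:
carry_out:
  moves:
    - [0.001,0,0,0]
    - [0.001,0,0,0]

```text
clock: 15.9
ee_pos: [0.5749, 0.0804, 0.1046]
tool_rot: [[-0.034, 0.999, 0.001], [0.999, 0.034, -0.006], [-0.006, 0.001, -1.0]]
ft_force: [0.8, -8.8, 2.9]
finger_gap: 0.688
grip_force: 44.7
```

Call:
carry_out:
  moves:
    - [-0.002,0,0,0]
    - [-0.002,0,0,0]
    - [-0.002,0,0,0]
    - [-0.002,0,0,0]
    - [-0.002,0,-0.03,0]
    - [-0.002,0,-0.08,0]
    - [-0.002,0,-0.14,0]
    - [0,0,-0.2,0]
    - [0.02,0,-0.25,0]
    - [0.035,0,-0.25,0]
    - [0.035,0,-0.25,0]
    - [0.035,0,-0.25,0]
  jaw: 1

```text
clock: 17.4
ee_pos: [0.5724, 0.1191, 0.3526]
tool_rot: [[-0.035, 0.999, -0.004], [0.999, 0.035, -0.002], [-0.001, -0.004, -1.0]]
ft_force: [0.7, 0.3, 0.4]
finger_gap: 1.004
grip_force: 0.0
```

```bash
python3 look.py wrist6 0.0465
```

```text
tcp [0.5724 0.1191 0.3526] yaw 92.02 t 17.4 f [0.7 0.3 0.4]
[ 234  110   48  105 4334]
seat frame: x range -99.67135192216847 37.62051097024435  rect ((-31.022438049316406, -0.1804656982421875), (59.22357940673828, 137.37461853027344), 89.90972137451172)
-94 -29.5 29.5 0.0
-74 -29.0 29.2 0.1
-54 -28.5 28.9 0.2
-34 -29.4 28.6 -0.4
-14 -29.1 28.4 -0.3
6 -28.8 28.2 -0.3
26 -29.8 29.3 -0.2
```

View pics/wrist6.png

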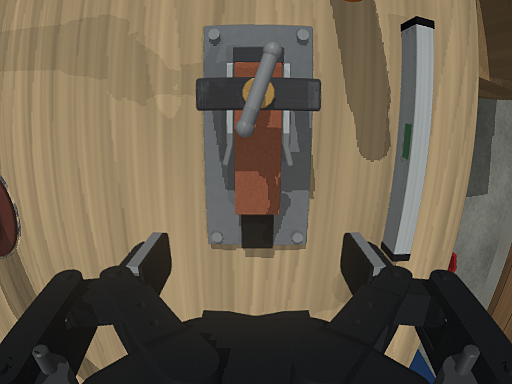

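The strip is home: its rear end measures -99.7 mm (-100 wanted) and it is straight. The bar's balls are at about (273,49) and (244,129).

```bash
python3 - <<'E'
from fx import *
F=dict(np.load('wrist6.npz'));T=F['T'];z=.177
h=cv2.cvtColor(F['pixels'],cv2.COLOR_RGB2HSV)
P=[]
for uv in ((273,49),(244,129)):
    # refine: centroid of light-grey blob round the ball
    p=np.array(uv,float)
    for _ in range(5):
        yy,xx=np.mgrid[0:384,0:512];m=(np.hypot(xx-p[0],yy-p[1])<10)&(h[...,1]<40)&(h[...,2]>105)
        q=np.array([xx[m].mean(),yy[m].mean()]);p=q
        if _==0:break
    w=onz(F,uv,z,T);w2=onz(F,p,z,T);P.append(w);print(uv,p.round(1),w.round(4),w2.round(4))
d=P[0]-P[1];print('len',np.linalg.norm(d),'mid',(P[0]+P[1])/2,'yaw',np.degrees(np.arctan2(d[1],d[0])))
c=onz(F,(258.5,94),.13,T);print('nut',c)
x=T[:2,0];print('tool yaw',np.degrees(np.arctan2(x[1],x[0])))
tg=np.array([.5705,.203]);e=tg-T[:2,3];print('tx,ty',e@T[:2,0],e@T[:2,1], 'j7',status.observe()['joints'].round(2))
E
```

```text
(273, 49) [271.5  47.7] [0.5817 0.2363 0.177 ] [0.5804 0.2374 0.177 ]
(244, 129) [242.8 124.8] [0.5604 0.1685 0.177 ] [0.5593 0.1719 0.177 ]
len 0.07105309925955658 mid [0.57102609 0.20239301 0.177     ] yaw 72.53350445115332
nut [0.57142383 0.20064174 0.13      ]
tool yaw 92.01564835502582
tx,ty 0.08394442077821748 0.0010335516413882116 j7 [-0.58  0.51  0.54  1.56 -0.28  1.16  0.06]
```

Bar midpoint (0.571, 0.2024) agrees with the predicted axis (0.5705, 0.203). Bar yaw is 72.5°. Grip it with tool x along the bar.

Call:
carry_out:
  moves:
    - [0.04,0.001,0,10]
    - [0.0837,0.0012,0,19.5]
    - [0.0837,0.0012,0,19.5]
    - [0.0837,0.0012,0.05,19.5]
    - [0.0837,0.0012,0.09,19.5]
    - [0.0837,0.0012,0.11,19.5]
    - [0.0837,0.0012,0.1215,19.5]
    - [0.0837,0.0012,0.1215,19.5]
    - [0.0837,0.0012,0.1215,19.5]

```text
clock: 18.58
ee_pos: [0.5721, 0.2029, 0.2339]
tool_rot: [[0.3, 0.954, 0.002], [0.954, -0.3, 0.0], [0.001, 0.002, -1.0]]
ft_force: [-0.5, -0.2, 0.7]
finger_gap: 1.001
grip_force: 0.0
```

```bash
cat > st.py <<'E'
from h import *
s=status.observe();R=np.array(s['tool_rot'])
print('t',round(s['clock'],2),'pos',np.round(s['ee_pos'],4),'yaw',np.degrees(np.arctan2(R[1,0],R[0,0])).round(2),'F',np.round(s['ft_force'],1),'M',np.round(s['moment'],3),'gap',round(s['finger_gap'],3),'grip',round(s['grip_force'],1),'j',s['joints'].round(2),'e7',s['joint_efforts'][6].round(3))
E
python3 st.py; python3 -c "
from h import *
T=toolT();F=viewer.grab_frame('wrist');np.savez('wrist7.npz',T=T,**F);save(F,'wrist7')"
```

```text
t 18.57 pos [0.5721 0.2029 0.2339] yaw 72.52 F [-0.5 -0.2  0.7] M [-0.003 -0.019  0.004] gap 1.001 grip 0.0 j [-0.71  0.68  0.56  1.65 -0.43  0.94 -0.29] e7 0.002
```

View pics/wrist7.png

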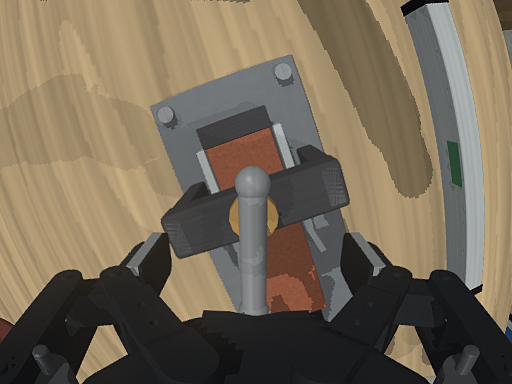

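The bar runs along the tool x axis (column ~253, pads either side at equal distances). Closing.

Call:
carry_out:
  moves:
    - [0,-0.0007,0.002,0]
    - [0,-0.0007,0.002,0]
    - [0,-0.0007,0.002,0]
    - [0,-0.0007,0.002,0]
    - [0,-0.0007,0.002,0]
    - [0,-0.0007,0.002,0]
    - [0,-0.0007,0.002,0]
    - [0,-0.0007,0.002,0]
    - [0,-0.0007,0.002,0]
    - [0,-0.0007,0.002,0]
  jaw: 0
  squeeze: 60

```text
clock: 19.88
ee_pos: [0.571, 0.2035, 0.2311]
tool_rot: [[0.3, 0.954, 0.001], [0.954, -0.3, 0.0], [0.0, 0.001, -1.0]]
ft_force: [1.7, -0.9, 1.5]
finger_gap: 0.128
grip_force: 58.5
```

```bash
python3 st.py
```

```text
t 19.88 pos [0.571  0.2035 0.2311] yaw 72.55 F [ 1.7 -0.9  1.5] M [-0.063 -0.268  0.056] gap 0.128 grip 58.5 j [-0.71  0.68  0.56  1.66 -0.43  0.93 -0.29] e7 -0.077
```

Call:
carry_out:
  moves:
    - [0,0,0.0004,5]
    - [0,0,0.0007,10]
    - [0,0,0.001,15]
    - [0,0,0.0014,20]

```text
clock: 20.38
ee_pos: [0.571, 0.2035, 0.2298]
tool_rot: [[0.609, 0.793, 0.001], [0.793, -0.609, -0.0], [0.0, 0.001, -1.0]]
ft_force: [1.3, -0.8, 2.5]
finger_gap: 0.127
grip_force: 58.9
```

```bash
python3 st.py
```

```text
t 20.38 pos [0.571  0.2035 0.2298] yaw 52.47 F [ 1.3 -0.8  2.5] M [-0.104 -0.202  0.331] gap 0.127 grip 58.9 j [-0.76  0.7   0.66  1.66 -0.51  0.95 -0.57] e7 0.053
```

Call:
carry_out:
  moves:
    - [0,0,0.0004,5]
    - [0,0,0.0007,10]
    - [0,0,0.001,15]
    - [0,0,0.0014,20]

```text
clock: 20.88
ee_pos: [0.571, 0.2036, 0.2284]
tool_rot: [[0.844, 0.537, 0.001], [0.537, -0.844, -0.0], [0.0, 0.001, -1.0]]
ft_force: [0.7, -0.3, 2.1]
finger_gap: 0.128
grip_force: 58.9
```

```bash
python3 st.py
```

```text
t 20.88 pos [0.571  0.2036 0.2284] yaw 32.47 F [ 0.7 -0.3  2.1] M [-0.085 -0.197  0.335] gap 0.128 grip 58.9 j [-0.81  0.73  0.75  1.66 -0.58  0.98 -0.85] e7 0.056
```

Clean reading: free running gives Mz = 0.333. Target about 0.60, reached with the same style of step.

Call:
carry_out:
  moves:
    - [0,0,0.0004,5]
    - [0,0,0.0007,10]
    - [0,0,0.001,15]
    - [0,0,0.0014,20]

```text
clock: 21.38
ee_pos: [0.571, 0.2036, 0.227]
tool_rot: [[0.976, 0.216, 0.001], [0.216, -0.976, -0.0], [0.001, 0.0, -1.0]]
ft_force: [0.6, -0.8, 2.9]
finger_gap: 0.13
grip_force: 58.9
```

```bash
python3 st.py
```

```text
t 21.38 pos [0.571  0.2036 0.227 ] yaw 12.47 F [ 0.6 -0.8  2.9] M [-0.121 -0.236  0.274] gap 0.13 grip 58.9 j [-0.85  0.77  0.85  1.67 -0.66  1.02 -1.14] e7 0.059
```

Call:
carry_out:
  moves:
    - [0,0,0.0004,5]
    - [0,0,0.0007,10]
    - [0,0,0.001,15]
    - [0,0,0.0014,20]

```text
clock: 21.88
ee_pos: [0.5709, 0.2037, 0.2256]
tool_rot: [[0.991, -0.131, 0.001], [-0.131, -0.991, -0.0], [0.001, -0.0, -1.0]]
ft_force: [1.7, -1.2, 2.4]
finger_gap: 0.129
grip_force: 59.0
```

```bash
python3 st.py
```

```text
t 21.88 pos [0.5709 0.2037 0.2256] yaw -7.53 F [ 1.7 -1.2  2.4] M [-0.138 -0.179  0.286] gap 0.129 grip 59.0 j [-0.89  0.81  0.94  1.67 -0.73  1.06 -1.42] e7 0.064
```

Call:
carry_out:
  moves:
    - [0,0,0.0004,5]
    - [0,0,0.0007,10]
    - [0,0,0.001,15]

```text
clock: 22.25
ee_pos: [0.571, 0.2037, 0.2245]
tool_rot: [[0.924, -0.383, 0.001], [-0.383, -0.924, -0.0], [0.001, -0.0, -1.0]]
ft_force: [1.5, -1.0, 1.2]
finger_gap: 0.127
grip_force: 58.9
```

```bash
python3 st.py
```

```text
t 22.25 pos [0.571  0.2037 0.2245] yaw -22.53 F [ 1.5 -1.   1.2] M [-0.148 -0.268  0.334] gap 0.127 grip 58.9 j [-0.92  0.84  1.    1.67 -0.78  1.09 -1.64] e7 0.067
```

Call:
carry_out:
  moves:
    - [0,0,0.0004,5]
    - [0,0,0.0007,10]
    - [0,0,0.001,15]

```text
clock: 22.62
ee_pos: [0.571, 0.2037, 0.2235]
tool_rot: [[0.793, -0.609, 0.001], [-0.609, -0.793, 0.0], [0.0, -0.0, -1.0]]
ft_force: [0.6, -0.9, 1.9]
finger_gap: 0.127
grip_force: 58.9
```

```bash
python3 st.py
```

```text
t 22.62 pos [0.571  0.2037 0.2235] yaw -37.53 F [ 0.6 -0.9  1.9] M [-0.087 -0.231  0.323] gap 0.127 grip 58.9 j [-0.94  0.87  1.06  1.67 -0.83  1.12 -1.86] e7 0.071
```

Call:
carry_out:
  moves:
    - [0,0,0.0004,5]
    - [0,0,0.0007,10]
    - [0,0,0.001,15]

```text
clock: 23.0
ee_pos: [0.571, 0.2038, 0.2225]
tool_rot: [[0.609, -0.793, 0.001], [-0.793, -0.609, -0.0], [0.0, -0.0, -1.0]]
ft_force: [1.5, 0.4, 2.8]
finger_gap: 0.128
grip_force: 59.2
```

```bash
python3 st.py
```

```text
t 23.0 pos [0.571  0.2038 0.2225] yaw -52.51 F [1.5 0.4 2.8] M [-0.112 -0.222  0.429] gap 0.128 grip 59.2 j [-0.96  0.9   1.12  1.67 -0.88  1.16 -2.08] e7 -0.013
```

Call:
carry_out:
  moves:
    - [0,0,0.0004,5]
    - [0,0,0.0007,10]

```text
clock: 23.25
ee_pos: [0.571, 0.2038, 0.2219]
tool_rot: [[0.462, -0.887, 0.001], [-0.887, -0.462, -0.0], [0.0, -0.001, -1.0]]
ft_force: [0.5, -1.1, 2.8]
finger_gap: 0.129
grip_force: 59.5
```

```bash
python3 st.py
```

```text
t 23.25 pos [0.571  0.2038 0.2219] yaw -62.48 F [ 0.5 -1.1  2.8] M [-0.142 -0.162  0.478] gap 0.129 grip 59.5 j [-0.97  0.92  1.16  1.67 -0.91  1.18 -2.23] e7 -0.082
```

Call:
carry_out:
  moves:
    - [0,0,0.0004,5]
    - [0,0,0.0006,8]

```text
clock: 23.5
ee_pos: [0.5711, 0.2038, 0.2213]
tool_rot: [[0.335, -0.942, 0.001], [-0.942, -0.335, -0.0], [0.001, -0.001, -1.0]]
ft_force: [0.3, -0.1, 3.5]
finger_gap: 0.131
grip_force: 59.8
```

```bash
python3 st.py
```

```text
t 23.5 pos [0.5711 0.2038 0.2213] yaw -70.41 F [ 0.3 -0.1  3.5] M [-0.087 -0.201  0.493] gap 0.131 grip 59.8 j [-0.98  0.94  1.19  1.67 -0.93  1.2  -2.35] e7 -0.324
```

Call:
carry_out:
  moves:
    - [0,0,0.0002,3]
    - [0,0,0.0003,4]

```text
clock: 23.75
ee_pos: [0.571, 0.2038, 0.2211]
tool_rot: [[0.27, -0.963, 0.001], [-0.963, -0.27, -0.0], [0.0, -0.001, -1.0]]
ft_force: [1.0, -0.6, 3.5]
finger_gap: 0.129
grip_force: 60.0
```

```bash
python3 st.py
```

```text
t 23.75 pos [0.571  0.2038 0.2211] yaw -74.35 F [ 1.  -0.6  3.5] M [-0.113 -0.196  0.531] gap 0.129 grip 60.0 j [-0.98  0.95  1.2   1.68 -0.94  1.21 -2.41] e7 -0.515
```

Extra torque is about 0.22–0.25 (55–62 N), which is in the good band. Releasing and withdrawing upward.

Call:
carry_out:
  moves:
    - [0,0,0,0]
    - [0,0,0,0]
    - [0,0,0,0]
    - [0,0,0,0]
    - [0,0,0,0]
    - [0,0,-0.02,0]
    - [0,0,-0.06,0]
    - [0,0,-0.11,0]
    - [0,0,-0.15,0]
    - [-0.05,0,-0.15,0]
    - [-0.05,0,-0.15,0]
    - [-0.05,0,-0.15,0]
  jaw: 1

```text
clock: 25.25
ee_pos: [0.5572, 0.2512, 0.3716]
tool_rot: [[0.268, -0.963, 0.001], [-0.963, -0.268, -0.001], [0.001, -0.001, -1.0]]
ft_force: [0.4, 0.0, -0.0]
finger_gap: 0.998
grip_force: 0.0
```

```bash
python3 st.py; python3 look.py wrist8 0.0465
```

```text
t 25.25 pos [0.5572 0.2512 0.3716] yaw -74.46 F [ 0.4  0.  -0. ] M [-0.033  0.006  0.033] gap 0.998 grip 0.0 j [-1.07  0.78  1.27  1.46 -0.74  1.44 -2.67] e7 -0.003
tcp [0.5572 0.2512 0.3716] yaw -74.46 t 25.25 f [ 0.4  0.  -0. ]
[ 237   11   68  106 4029]
seat frame: x range -99.88857706537341 37.38002879180922  rect ((-31.24228286743164, -0.22136306762695312), (59.41872787475586, 137.3860626220703), 89.80604553222656)
-94 -29.1 29.5 0.2
-74 -29.4 29.2 -0.1
-54 -29.9 29.5 -0.2
-34 -29.1 28.8 -0.1
-14 -29.3 28.8 -0.2
6 -29.4 29.2 -0.1
26 -30.1 28.9 -0.6
```

View pics/wrist8.png

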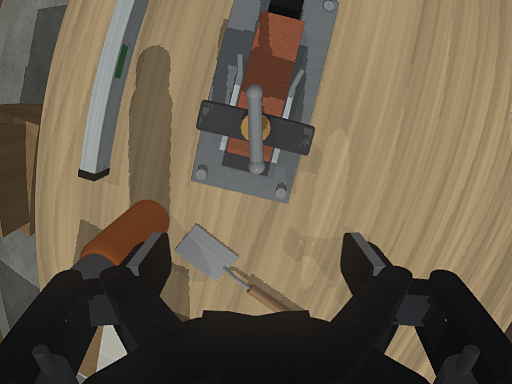

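The bar has stayed where it was left (column 255, along the tool). The strip's rear end is at -99.9 mm and straight, and the robot is clear. Handing in.

```bash
python3 -c "
from workcell import r
print(r.sign_off())"
```

```text
the job is handed in; nothing more can be done
None
```

The job is handed in (no verdict was returned): the strip measured home against the end stop (rear end at -99.9 mm, -100 expected), and I stopped the screw at an estimated 53–62 N, judged from noisy torque readings, with everything let go at about 25 s of the 70 s allowed.

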